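# Fetch the dropper bottle from behind the reagents

## Robot

A 6-joint arm with a two-finger parallel gripper is mounted at the origin on a cart in front of the work surface, level with it; the furniture and walls round the work are solid. World frame = base frame: x ahead of the robot, y to its left, z up, the work surface at z = 0. Lengths are in m, angles in rad, forces in N, time in s.
With the tool pointing down it reaches from about 0.325 to 0.85 m from the base axis. Payload 4.4 kg.
Tool frame: the origin (TCP) lies midway between the tips of the shut fingers; the grasp point (between the pads) lies arm.pinch_z behind it (arm.pinch_z is the distance from the TCP to the grasp point, in m); z points along the fingers, y is the line along which they close (so a half turn about z gives the same grasp; the last joint's range is limited). The gripper opens to 94 mm and grips with 3 to 60 N. Pads are 16 mm wide; open, the fingers measure 119 mm over their backs; the gripper's body (75 mm by 177 mm) begins 78 mm behind the grasp point.
Start: joints at [-0.15, 0.207, 1.542, -0, 1.393, -0.15], TCP at [0.575, -0, 0.205] pointing down, gripper open.
Joint ranges: [-2.73, 2.73], [-0.86, 2.22], [0.23, 2.46], [-1.11, 4.25], [0.08, 2.63], [-2.82, 2.82]. Speed limits (rad/s): [2.79, 2.79, 3.14, 3.14, 3.14, 3.14].

## Interface

Orientations are given as a 3x3 rotation matrix whose columns are the frame's x, y, z axes.
In Python, from bench import read_state, vision, arm gives the robot as it stands. The module is installed in compiled form; this text tells all that it offers.
- The arm moves only by the tool jog_arm, never from a script. Its argument "series" is a list of rows, each a list of 3 entries, a list of its own where there are three numbers: the turn, a rotation vector about the tool's x, y, z in degrees, then the shift along the tool's x, y, z in m, then the finger opening in m, from 0 to 0.094. A call has 1 to 10 rows; each row is the pose to reach, as a shift and turn from the pose commanded when the call began, along the tool's axes at that moment; what a row does not reach only later rows make up. A row lasts 1/10 s, in which the tool goes at most 50 mm and 8.59 degrees, less where a joint would pass 70% of its speed; a pose out of reach is approached as far as the arm can. A call with a gripper value outside its range is refused whole. The fingers move at their own pace and stop on an object; "force" is the grip in N (left out, the last holds). Time passes only in rows, so rows that repeat a pose let the fingers close. It gives the time, the measured TCP pose, the force, the opening and the grip force at its end, in the units of the state.
- read_state(): the state, without advancing time (a new reading comes with each control period).
- vision.get_image(name): name is "scene" or "side" or "wrist"; returns a dict with "pixels" (384x512x3 uint8, blue, green, red), "range_z" (384x512 float32, m along the optical axis (not along the pixel's ray), 0 where there is no reading), "camera_matrix" (3x3 intrinsics, pixels), "k1" (the pictures are not rectified: a ray, as slopes to the right and down, at radius r is drawn at 1 + k1 r^2 times it, then the intrinsics apply), "R" (3x3) and "t" (3): a world point X has camera coordinates R X + t; the wrist camera has in their place "mount" (4x4, takes a point from camera to tool coordinates, whose origin is the TCP and whose axes are the flange's). Camera axes: x right, y down, z forward; pixel columns grow to the right and rows downward; lengths in m; the calibration is good to about 2 mm. A picture is of the moment at which its call begins: read the wrist's pose just before it.
- arm.close_job(): hands the job in; it is judged then, once.
The state is a dict: "time_s": time; "joints": joint angles; "dq": joint speeds; "joint_efforts": joint torques, N m; "tool_pos": TCP position; "eef_rot": TCP orientation; "ft_force": force on the tool from outside, world axes, zero at the start; "torque": the same for the moment, N m; "opening": opening from 0.0 (shut) to 1.0 (fully open); "gripper_force": force on a finger pad.
Only numpy, scipy, OpenCV 4.12 (cv2) and the standard library are available. Lean on these libraries where they do the work, as an engineer would, in place of code of your own. Each camera call takes 0.05 s, during which the arm holds its last target. There are 200 camera calls.

## Task

The small dropper bottle stands at the back of the grey reagent tray, behind two tall white bottles. Stand both white bottles aside on the white paper bench mat, then fetch the dropper bottle and stand it in the middle of the white ceramic tile, and only then put each white bottle back on the tray exactly where it stood at the start. Keep every bottle upright and leave the other glassware and bottles on the bench alone.

Things in the scene. Friction and masses are not known exactly. Their poses are not given: they have to be found in the camera images.
- white_bottle: The wide white plastic bottle: square body 56 x 56 mm with rounded corners, black screw cap, 123 mm tall over all, straight body up to about 85 mm, about 0.35 kg. Origin: centre of its underside; z up, x and y square to its flat sides. Grip it across two flat sides, 60 to 85 mm above its underside. Starts on the left or right front pad of the tray.
- slim_bottle: The slim white plastic bottle: body about 42 mm across, pointed blue cap, 135 mm tall, about 0.13 kg. Origin: centre of its underside; z up. Treat it as a square post of 37 mm with sides along its x and y: solid up to 132 mm; grip it along its x or y, 85 to 110 mm above its underside. It starts on the other front pad of the tray.
- dropper_bottle: The small dropper bottle: round amber glass body 37 mm across and 60 mm high, with a thin black rubber teat on top, 101 mm tall over all, about 0.07 kg. Origin: centre of its underside; z up. Grip its round body 35 to 50 mm above its underside. It starts on the small rear pad of the tray; the tall bottles leave no room for a gripper until both are gone.
- reagent_tray: Fixed grey plastic tray, 130 mm (x) by 164 mm (y). Origin: centre of its underside; x away from the robot, y left. Floor (bottles stand on it) 4 mm, rim 12 mm above the counter. Flat dark pads mark three places: two of 66 mm in front, at x -25, y +40 and -40 mm; one of 44 mm behind, at x +32, y 0. Each bottle starts within 2 mm of its pad's centre, turned up to 5 degrees.
- bench_mat: White paper bench mat lying flat, rectangle 120 mm (x) by 180 mm (y), 3 mm thick, fixed. Origin: centre of its underside; x roughly away from the robot. Room for the two white bottles side by side, at y +45 and -45 mm. It lies left or right of the tray. A tall fixed retort stand is in the way behind, from 0.57 m ahead of the robot's base: pass in front of it.
- tile: White glazed ceramic tile lying flat, 80 x 80 mm, 7 mm thick, fixed. Origin: centre of its underside. It lies on the side of the tray opposite the mat. Destination of the dropper bottle.
- amber_bottle: Bystander: amber round bottle with black cap, 50 mm across, 92 mm tall, at the back on the right. Origin: centre of its underside. Leave it alone.
- beaker: Bystander: clear glass beaker, 54 mm across, 68 mm tall, at the back on the right. Origin: centre of its underside. Leave it alone.
- flask: Bystander: clear conical flask, 62 mm across, 103 mm tall, at the back on the right. Origin: centre of its underside. Leave it alone.
Things that resemble listed ones, but are neither listed nor needed, are in the scene too. Leave any blue or turquoise look-alike of the dropper_bottle alone.

How it is judged:
By the outcome, as a careful person would: the job done as asked, in the order asked, and still so for the second after the job is handed in, with the robot touching nothing.
It also fails if it takes over 112 s, if anything falls off the work surface, if the arm or the gripper's body presses on something with over 40 N, if the wrist force passes 120 N, or if a joint passes its speed limit or range.

## Working session

There is one attempt and no reset: what is moved stays moved. The work goes in short steps, Python scripts to look and compute and a tool call to move; the robot and the scene stay as the last step left them, time stands still between calls to the robot, and variables do not carry over. Pictures are saved under pics/ and viewed, at most 14 in all, crops included, and the job is handed in when it is done.

Besides the shell and the picture viewer there is one more tool, called after "Request:" by a JSON object that holds its "name" and its "arguments", one argument or row to a line. jog_arm: Moves the arm, as the interface text tells. Its arguments: {"type":"object","properties":{"series":{"type":"array","items":{"type":"array"}},"force":{"type":"number"}},"required":["series"]}

```bash
mkdir -p pics
cat > h.py <<'E'
import numpy as np, cv2
from bench import read_state, vision, arm
def grab(name):
    s=read_state(); d=vision.get_image(name)
    if name=="wrist":
        M=np.array(d["mount"]); Rt=np.array(s["eef_rot"]); p=np.array(s["tool_pos"])
        Rwc=Rt@M[:3,:3]; c=Rt@M[:3,3]+p
    else:
        R=np.array(d["R"]); Rwc=R.T; c=-R.T@np.array(d["t"])
    d["Rwc"]=Rwc; d["c"]=c; d["s"]=s
    return d
def rays(d,uv):
    K=np.array(d["camera_matrix"]); uv=np.atleast_2d(np.array(uv,float))
    x=(uv[:,0]-K[0,2])/K[0,0]; y=(uv[:,1]-K[1,2])/K[1,1]
    rd=np.hypot(x,y); r=rd.copy()
    for _ in range(20): r=rd/(1+d["k1"]*r*r)
    f=1/(1+d["k1"]*r*r)
    return np.stack([x*f,y*f,np.ones_like(x)],1)
def onplane(d,uv,z):
    v=rays(d,uv)@d["Rwc"].T
    return d["c"]+v*((z-d["c"][2])/v[:,2])[:,None]
def pts(d):  # world points per pixel by range
    h,w=d["range_z"].shape
    u,v=np.meshgrid(np.arange(w),np.arange(h))
    r=rays(d,np.stack([u.ravel(),v.ravel()],1))*d["range_z"].reshape(-1,1)
    P=(r@d["Rwc"].T+d["c"]).reshape(h,w,3); P[d["range_z"]==0]=np.nan
    return P
def tri(d1,uv1,d2,uv2):
    A=[];b=[]
    for d,uv in((d1,uv1),(d2,uv2)):
        v=(rays(d,uv)@d["Rwc"].T)[0]; v/=np.linalg.norm(v); Q=np.eye(3)-np.outer(v,v); A.append(Q); b.append(Q@d["c"])
    return np.linalg.lstsq(np.vstack(A),np.hstack(b),rcond=None)[0]
E
python3 - <<'E'
from h import *
print(arm.pinch_z)
s=read_state(); print(s["tool_pos"],s["eef_rot"],s["time_s"])
for n in("scene","side","wrist"):
    d=grab(n); np.save(f"{n}0.npy",d,allow_pickle=True); cv2.imwrite(f"pics/{n}0.png",d["pixels"]); print(n,d["c"],d["k1"],d["camera_matrix"][0][0])
E
```

```text
0.0188
[5.74225203e-01 8.47930583e-05 2.04323177e-01] [[ 3.44131858e-05  9.99997652e-01 -2.16673563e-03]
 [ 9.99999946e-01 -3.37027536e-05  3.27917011e-04]
 [ 3.27843216e-04 -2.16674680e-03 -9.99997599e-01]] 0.0
scene [-0.17615941 -0.80466281  0.69249825] -0.006324465370856022 403.25274076518974
side [ 0.39085811 -1.5331516   0.58624394] 0.03260344186147752 494.89488758204897
wrist [0.57415592 0.06651417 0.38307686] -0.02080800519053615 308.5053772430501
```

View pics/scene0.png

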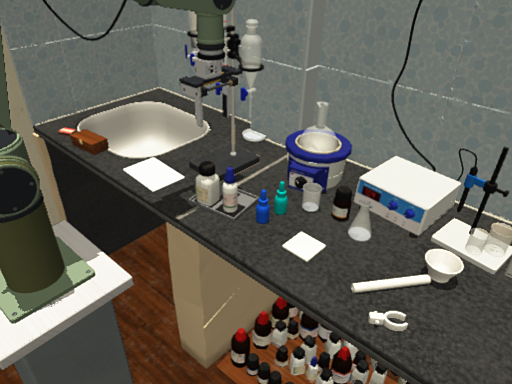

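View pics/side0.png

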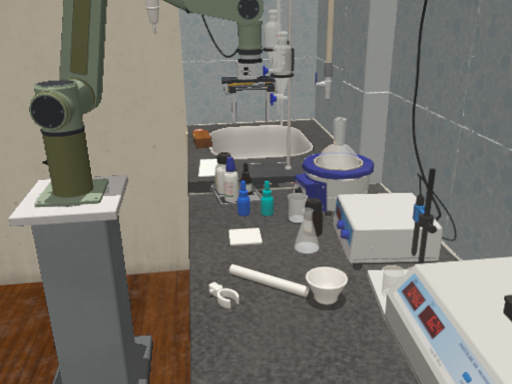

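View pics/wrist0.png

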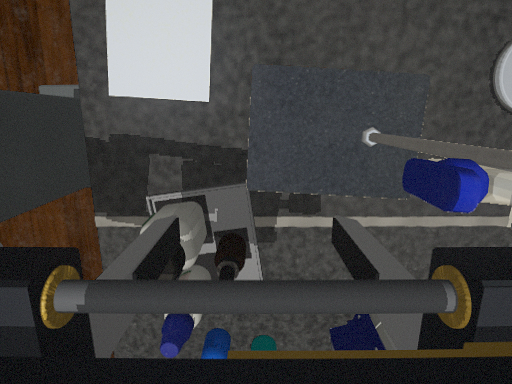

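The scene picture shows the wide white bottle (207,185) and slim bottle with blue cap (230,190) on the tray, the mat at (153,174), the tile at (304,246), and blue (263,207) and turquoise (281,197) look-alikes. In the side view the black/amber dropper is at (246,180). In the wrist view it is at (230,255), with the mat at (160,50) and the retort stand base at (335,130).

Run:
```python
from h import *
D={n:np.load(n+"0.npy",allow_pickle=True).item() for n in("scene","side","wrist")}
P={n:pts(D[n]) for n in D}
q=lambda n,l:[print(n,uv,np.round(P[n][uv[1],uv[0]],3)) for uv in l]
q("scene",[(153,174),(304,246),(207,185),(207,168),(230,172),(230,195),(263,210),(281,205),(342,205),(312,195),(360,230),(235,165),(233,153),(252,135)])
q("side",[(246,183),(244,236),(222,175),(231,180)])
q("wrist",[(160,50),(230,255),(185,235),(375,137),(335,130),(215,345),(262,345)])
for n,l in (("scene",[(153,157),(184,175),(153,192),(123,172)]),("scene",[(300,232),(326,246),(308,262),(282,246)])): print(np.round(onplane(D[n],l,0.004),3))
```

```text
scene (153, 174) [0.461 0.171 0.004]
scene (304, 246) [ 0.503 -0.399  0.008]
scene (207, 185) [ 0.46  -0.091  0.077]
scene (207, 168) [ 0.468 -0.084  0.126]
scene (230, 172) [ 0.489 -0.153  0.132]
scene (230, 195) [ 0.479 -0.162  0.067]
scene (263, 210) [ 0.509 -0.256  0.047]
scene (281, 205) [ 0.574 -0.268  0.035]
scene (342, 205) [ 0.663 -0.407  0.057]
scene (312, 195) [ 0.643 -0.322  0.06 ]
scene (360, 230) [ 0.628 -0.485  0.033]
scene (235, 165) [ 0.656 -0.013  0.028]
scene (233, 153) [0.704 0.043 0.033]
scene (252, 135) [0.876 0.108 0.019]
side (246, 183) [ 0.54  -0.12   0.046]
side (244, 236) [ 0.502 -0.399  0.007]
side (222, 175) [ 0.469 -0.098  0.069]
side (231, 180) [ 0.491 -0.167  0.076]
wrist (160, 50) [0.464 0.142 0.002]
wrist (230, 255) [ 0.545 -0.086  0.058]
wrist (185, 235) [ 0.502 -0.05   0.089]
wrist (375, 137) [0.699 0.047 0.057]
wrist (335, 130) [0.664 0.053 0.025]
wrist (215, 345) [ 0.52  -0.226  0.036]
wrist (262, 345) [ 0.583 -0.236  0.024]
[[0.53  0.263 0.004]
 [0.525 0.092 0.004]
 [0.396 0.085 0.004]
 [0.401 0.252 0.004]]
[[ 0.546 -0.356  0.004]
 [ 0.546 -0.439  0.004]
 [ 0.466 -0.438  0.004]
 [ 0.469 -0.355  0.004]]
```

Request:
{"name": "jog_arm", "arguments": {
  "series": [
    [[0,0,0],[-0.045,-0.02,-0.02],0.094],
    [[0,0,0],[-0.09,-0.04,-0.04],0.094],
    [[0,0,0],[-0.135,-0.06,-0.06],0.094],
    [[0,0,0],[-0.18,-0.07,-0.07],0.094],
    [[0,0,0],[-0.18,-0.07,-0.07],0.094],
    [[0,0,0],[-0.18,-0.07,-0.07],0.094],
    [[0,0,0],[-0.18,-0.07,-0.07],0.094]
  ]
}}

```text
time_s: 0.85
tool_pos: [0.5048, -0.1789, 0.2745]
eef_rot: [[-0.0, 1.0, -0.001], [1.0, 0.0, 0.002], [0.002, -0.001, -1.0]]
ft_force: [0.2, -0.1, -0.3]
opening: 1.001
gripper_force: 0.0
```

Run:
```python
from h import *
d=grab("wrist"); np.save("wrist1.npy",d,allow_pickle=True); cv2.imwrite("pics/wrist1.png",d["pixels"]); print(d["c"],d["s"]["tool_pos"],d["s"]["time_s"],np.abs(d["s"]["dq"]).max())
```

```text
[ 0.50450193 -0.11276836  0.45324786] [ 0.50478156 -0.17894485  0.27452769] 0.85 0.023421112805510614
```

View pics/wrist1.png

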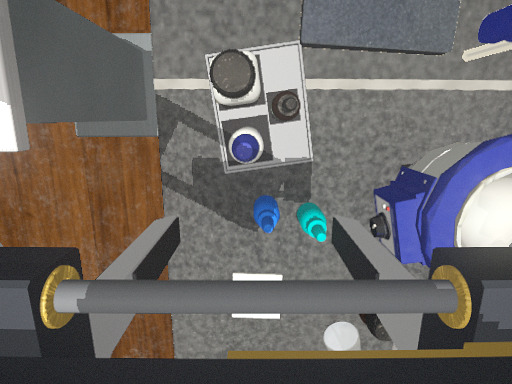

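Candidates for the dropper bottle: dark amber with black teat on the rear pad (288,103), blue look-alike (266,213), turquoise look-alike (313,222). I choose the one at (288,103) and check it in a close crop.

Run:
```python
from h import *
d=np.load("wrist1.npy",allow_pickle=True).item()
c=d["pixels"][35:180,195:325]; c=cv2.resize(c,None,fx=4,fy=4,interpolation=cv2.INTER_CUBIC)
c=np.clip(c.astype(float)*1.5,0,255).astype(np.uint8); cv2.imwrite("pics/crop1.png",c)
cor=[(206,55),(300,42),(312,160),(224,173)]
P=onplane(d,cor,0.012); print(np.round(P,4),P.mean(0))
for i in range(4): e=P[(i+1)%4]-P[i]; print(np.linalg.norm(e),np.degrees(np.arctan2(e[1],e[0])))
W=pts(d)
for uv in [(232,73),(246,146),(288,103),(275,75),(230,118),(256,280)]: print(uv,np.round(W[uv[1],uv[0]],4))
```

```text
[[ 0.4382 -0.0307  0.012 ]
 [ 0.5633 -0.0146  0.012 ]
 [ 0.5856 -0.1717  0.012 ]
 [ 0.4587 -0.1907  0.012 ]] [ 0.51144852 -0.10194325  0.012     ]
0.12612930685864018 7.3439836987548945
0.15866188009453683 -81.93937957083301
0.1282750879054551 -171.4947541347983
0.16124920811481788 97.29601618000328
(232, 73) [ 0.4808 -0.0689  0.1257]
(246, 146) [ 0.4949 -0.1404  0.1409]
(288, 103) [ 0.5401 -0.0969  0.1021]
(275, 75) [ 0.5313 -0.0551  0.0032]
(230, 118) [ 0.4681 -0.113   0.0026]
(256, 280) [ 0.5046 -0.152   0.3838]
```

View pics/crop1.png

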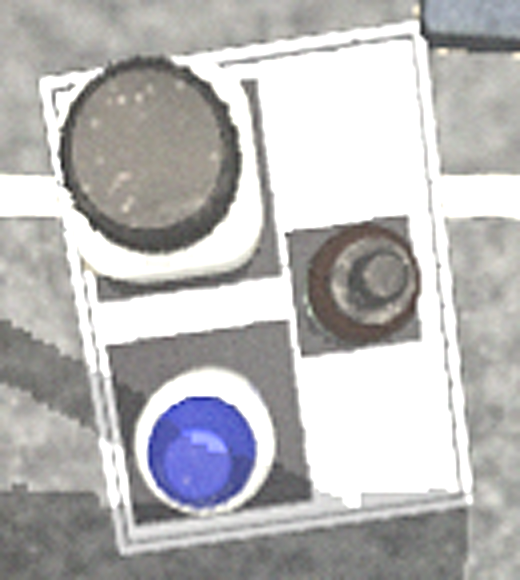

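The crop shows the wide bottle with its black cap (150,150 in the crop), the slim bottle with its blue cap (203,450) and the amber dropper with its black teat on the rear pad (370,280). The tray is turned about 8°. The choice is confirmed.

Run:
```python
from h import *
D={n:np.load(n+".npy",allow_pickle=True).item() for n in("scene0","side0","wrist0","wrist1")}
W={n:pts(D[n]) for n in D}
def rect(c,z0,z1,r,names=("scene0","side0","wrist1")):
    for ns in [[n] for n in names]+[names]:
        Q=np.vstack([W[n].reshape(-1,3) for n in ns]); 
        Q=Q[(np.hypot(Q[:,0]-c[0],Q[:,1]-c[1])<r)&(Q[:,2]>z0)&(Q[:,2]<z1)]
        if len(Q)>20:
            print(ns,len(Q),"min/max",np.round(np.percentile(Q[:,:2],[1,99],axis=0),4).tolist(),"minrect",cv2.minAreaRect(np.float32(Q[:,:2]*1000)))
print("wide"); rect((.481,-.067),.04,.088,.043)
print("widecap"); rect((.481,-.067),.115,.135,.043)
print("slim"); rect((.493,-.143),.04,.1,.032)
print("drop"); rect((.542,-.097),.03,.06,.027)
# blobs tile/mat (white low) in scene
for n,(a,b) in {"mat":((.463,.173),.13),"tile":((.505,-.398),.075)}.items():
    im=D["scene0"]["pixels"].min(2); 
    for nm in("scene0","side0","wrist0"):
        P=W[nm]; m=(np.hypot(P[...,0]-a[0],P[...,1]-a[1])<b)&(D[nm]["pixels"].min(2)>170)&(P[...,2]<.03)
        if m.sum()>50:
            hz=np.nanmedian(P[...,2][m]); ys,xs=np.nonzero(m); Q=onplane(D[nm],np.stack([xs,ys],1),hz)
            print(n,nm,m.sum(),hz,cv2.minAreaRect(np.float32(Q[:,:2]*1000)))
# dark blue cap & caps triangulation scene/wrist1
def cen(nm,lo,hi,box):
    x0,y0,x1,y1=box; h=cv2.cvtColor(D[nm]["pixels"],cv2.COLOR_BGR2HSV)[y0:y1,x0:x1]
    m=cv2.inRange(h,lo,hi); c=max(cv2.findContours(m,0,2)[0],key=cv2.contourArea); M=cv2.moments(c); return M["m10"]/M["m00"]+x0,M["m01"]/M["m00"]+y0
b=((105,100,60),(130,255,255))
u1=cen("wrist1",*b,(225,120,270,170)); u2=cen("scene0",*b,(218,163,240,186)); u3=cen("side0",*b,(222,155,238,172))
print("bluecap",u1,u2,u3,tri(D["wrist1"],u1,D["scene0"],u2),tri(D["wrist1"],u1,D["side0"],u3))
```

```text
wide
['scene0'] 357 min/max [[0.449, -0.0979], [0.5037, -0.0482]] minrect ((468.3072814941406, -79.38250732421875), (38.65349578857422, 68.04329681396484), 49.50981903076172)
['side0'] 141 min/max [[0.4489, -0.1015], [0.4789, -0.0489]] minrect ((457.03790283203125, -76.52029418945312), (23.29349136352539, 58.69281768798828), 36.141319274902344)
['wrist1'] 550 min/max [[0.4512, -0.0967], [0.5096, -0.0398]] minrect ((480.10736083984375, -67.27777099609375), (56.52510070800781, 56.27223587036133), 8.010540962219238)
('scene0', 'side0', 'wrist1') 1048 min/max [[0.4492, -0.0987], [0.5085, -0.0402]] minrect ((479.72076416015625, -69.90707397460938), (58.199771881103516, 61.050025939941406), 8.62370777130127)
widecap
['scene0'] 160 min/max [[0.4569, -0.0931], [0.4982, -0.0507]] minrect ((477.6869812011719, -71.9505615234375), (42.609588623046875, 43.4400749206543), 7.282920837402344)
['side0'] 95 min/max [[0.4571, -0.0937], [0.5002, -0.051]] minrect ((479.469970703125, -71.52169799804688), (44.04386520385742, 38.51637649536133), 40.49988555908203)
['wrist1'] 1734 min/max [[0.459, -0.0898], 
[... 1747 characters left out ...]
06, 179.45213317871094), (184.44383239746094, 64.71810913085938), 85.8580093383789)
mat wrist0 10141 0.0023772438710241706 ((461.9181213378906, 143.41644287109375), (109.22482299804688, 119.4159164428711), 86.46247100830078)
tile scene0 671 0.008251009812440424 ((505.11077880859375, -396.7962951660156), (80.81964111328125, 82.03189086914062), 87.87422180175781)
tile side0 469 0.00832153745725761 ((503.7201232910156, -398.5889587402344), (85.343505859375, 80.58836364746094), 88.39945983886719)
bluecap (244.79588014981275, 147.28620474406992) (229.13997113997112, 175.007215007215) (229.8843137254902, 164.1392156862745) [ 0.49325934 -0.14427511  0.11737139] [ 0.49189859 -0.14371708  0.11795056]
```

Request:
{"name": "jog_arm", "arguments": {
  "series": [
    [[0,0,-4],[0.045,-0.01,0.01],0.094],
    [[0,0,-8],[0.09,-0.02,0.02],0.094],
    [[0,0,-8],[0.111,-0.025,0.04],0.094],
    [[0,0,-8],[0.111,-0.025,0.06],0.094],
    [[0,0,-8],[0.111,-0.025,0.1],0.094],
    [[0,0,-8],[0.111,-0.025,0.14],0.094],
    [[0,0,-8],[0.111,-0.025,0.18],0.094],
    [[0,0,-8],[0.111,-0.025,0.207],0.094],
    [[0,0,-8],[0.111,-0.025,0.216],0.094],
    [[0,0,-8],[0.111,-0.025,0.216],0.094]
  ],
  "force": 20
}}

```text
time_s: 1.9
tool_pos: [0.4786, -0.0673, 0.0579]
eef_rot: [[-0.141, 0.99, -0.004], [0.99, 0.141, 0.001], [0.002, -0.004, -1.0]]
ft_force: [-0.5, -0.4, 1.2]
opening: 0.999
gripper_force: 0.0
```

Request:
{"name": "jog_arm", "arguments": {
  "series": [
    [[0,0,0],[0,0.001,0],0.075],
    [[0,0,0],[0,0.001,0],0.06],
    [[0,0,0],[0,0.001,0],0.05],
    [[0,0,0],[0,0.001,0],0.05],
    [[0,0,0],[0,0.001,0],0.05],
    [[0,0,0],[0,0.001,0],0.05],
    [[0,0,0],[0,0.001,0],0.05]
  ],
  "force": 25
}}

```text
time_s: 2.6
tool_pos: [0.4812, -0.0692, 0.0599]
eef_rot: [[-0.139, 0.99, 0.0], [0.99, 0.139, -0.0], [-0.0, 0.0, -1.0]]
ft_force: [-0.6, 0.0, 3.0]
opening: 0.583
gripper_force: 25.0
```

```bash
python3 -c "
from h import *
s=read_state();print(s['tool_pos'],s['opening'],s['gripper_force'],s['ft_force'],np.degrees(np.arctan2(s['eef_rot'][1][1],s['eef_rot'][0][1])))"
```

```text
[ 0.481221   -0.06918022  0.05993804] 0.5830743219918729 24.992614975199103 [-5.83887563e-01  1.68442021e-03  2.99994423e+00] 7.991256664725517
```

Request:
{"name": "jog_arm", "arguments": {
  "series": [
    [[0,0,0],[0,0,-0.01],0.05],
    [[0,0,0],[0,0,-0.03],0.05],
    [[0,0,0],[0,0,-0.05],0.05],
    [[0,0,0],[0.02,0,-0.06],0.05],
    [[0,0,0],[0.05,0.002,-0.06],0.05],
    [[0,0,0],[0.085,0.004,-0.06],0.05],
    [[0,0,0],[0.12,0.005,-0.06],0.05],
    [[0,0,0],[0.14,0.006,-0.06],0.05],
    [[0,0,0],[0.15,0.006,-0.06],0.05],
    [[0,0,0],[0.15,0.006,-0.06],0.05]
  ]
}}

```text
time_s: 3.6
tool_pos: [0.4655, 0.0813, 0.1193]
eef_rot: [[-0.141, 0.99, -0.001], [0.99, 0.141, -0.0], [0.0, -0.001, -1.0]]
ft_force: [-0.0, 0.6, -2.5]
opening: 0.585
gripper_force: 25.0
```

Run:
```python
from h import *
d=grab("wrist"); np.save("wrist2.npy",d,allow_pickle=True); cv2.imwrite("pics/wrist2.png",d["pixels"]); print(d["s"]["tool_pos"],d["s"]["opening"],d["s"]["ft_force"])
m=(d["pixels"].min(2)>150).astype(np.uint8); P=pts(d); m&=(P[...,2]<.02)
c=max(cv2.findContours(m,0,2)[0],key=cv2.contourArea); r=cv2.approxPolyDP(c,8,True)[:,0]; print(r.tolist()); print(np.nanmedian(P[...,2][m>0]),np.round(onplane(d,r,.003),4))
```

```text
[0.46546835 0.0813296  0.11927973] 0.5850433475598443 [-0.03439975  0.59536031 -2.53785045]
[[217, 0], [190, 165], [278, 164], [308, 190], [357, 0]]
0.0023904809703479968 [[0.4089 0.2403 0.003 ]
 [0.3995 0.094  0.003 ]
 [0.4833 0.1069 0.003 ]
 [0.5166 0.0856 0.003 ]
 [0.5285 0.2576 0.003 ]]
```

View pics/wrist2.png

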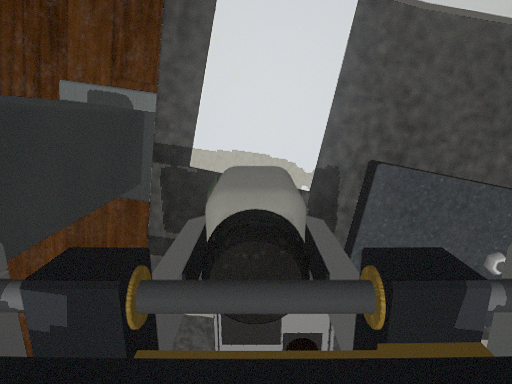

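The picture shows the mat ahead of the held bottle, its near corners at (190,165) and (308,190), yaw about -4°. The stand base lies to the right at (430,220), clear of the path.

Request:
{"name": "jog_arm", "arguments": {
  "series": [
    [[0,0,0],[0.02,0.003,0],0.05],
    [[0,0,0],[0.055,0.009,0],0.05],
    [[0,0,0],[0.09,0.014,0],0.05],
    [[0,0,0],[0.12,0.018,0],0.05],
    [[0,0,0],[0.138,0.021,0.005],0.05],
    [[0,0,0],[0.138,0.021,0.025],0.05],
    [[0,0,0],[0.138,0.021,0.045],0.05],
    [[0,0,0],[0.138,0.021,0.056],0.05],
    [[0,0,0],[0.138,0.021,0.058],0.05],
    [[0,0,0],[0.138,0.021,0.058],0.05]
  ]
}}

```text
time_s: 4.65
tool_pos: [0.468, 0.2193, 0.0614]
eef_rot: [[-0.138, 0.99, -0.0], [0.99, 0.138, -0.0], [-0.0, -0.0, -1.0]]
ft_force: [-0.1, -0.1, -2.8]
opening: 0.585
gripper_force: 25.0
```

Request:
{"name": "jog_arm", "arguments": {
  "series": [
    [[0,0,0],[0,0,0.001],0.05],
    [[0,0,0],[0,0,0.002],0.05],
    [[0,0,0],[0,0,0.002],0.05]
  ]
}}

```text
time_s: 4.95
tool_pos: [0.4682, 0.2201, 0.0601]
eef_rot: [[-0.139, 0.99, 0.001], [0.99, 0.139, 0.0], [0.0, 0.001, -1.0]]
ft_force: [-0.1, -0.0, -1.7]
opening: 0.588
gripper_force: 25.0
```

Request:
{"name": "jog_arm", "arguments": {
  "series": [
    [[0,0,0],[0,0,0.001],0.05],
    [[0,0,0],[0,0,0.001],0.05],
    [[0,0,0],[0,0,0.001],0.05]
  ]
}}

```text
time_s: 5.25
tool_pos: [0.4681, 0.2202, 0.059]
eef_rot: [[-0.139, 0.99, 0.001], [0.99, 0.139, 0.0], [-0.0, 0.001, -1.0]]
ft_force: [0.2, -0.4, 0.2]
opening: 0.585
gripper_force: 25.0
```

Request:
{"name": "jog_arm", "arguments": {
  "series": [
    [[0,0,0],[0,0,0],0.065],
    [[0,0,0],[0,0,0],0.08],
    [[0,0,0],[0,0,0],0.094],
    [[0,0,0],[0,0,0],0.094],
    [[0,0,0],[0,0,-0.02],0.094],
    [[0,0,0],[0,0,-0.06],0.094],
    [[0,0,0],[0,0,-0.1],0.094],
    [[0,0,0],[-0.03,-0.003,-0.14],0.094],
    [[0,0,0],[-0.08,-0.006,-0.145],0.094],
    [[0,0,0],[-0.13,-0.01,-0.145],0.094]
  ]
}}

```text
time_s: 6.25
tool_pos: [0.4776, 0.0898, 0.2064]
eef_rot: [[-0.142, 0.99, 0.006], [0.99, 0.142, -0.0], [-0.001, 0.006, -1.0]]
ft_force: [1.0, -0.1, -1.0]
opening: 0.997
gripper_force: 0.0
```

Request:
{"name": "jog_arm", "arguments": {
  "series": [
    [[0,0,0],[-0.05,-0.003,0],0.094],
    [[0,0,0],[-0.1,-0.007,0],0.094],
    [[0,0,0],[-0.15,-0.01,0],0.094],
    [[0,0,0],[-0.2,-0.014,0],0.094],
    [[0,0,0],[-0.2355,-0.0166,0],0.094],
    [[0,0,0],[-0.2355,-0.0166,0.02],0.094],
    [[0,0,0],[-0.2355,-0.0166,0.06],0.094],
    [[0,0,0],[-0.2355,-0.0166,0.1],0.094],
    [[0,0,0],[-0.2355,-0.0166,0.12],0.094],
    [[0,0,0],[-0.2355,-0.0166,0.12],0.094]
  ]
}}

```text
time_s: 7.25
tool_pos: [0.4889, -0.1435, 0.0797]
eef_rot: [[-0.139, 0.99, -0.008], [0.99, 0.139, 0.004], [0.005, -0.007, -1.0]]
ft_force: [-0.3, 0.1, -0.0]
opening: 0.999
gripper_force: 0.0
```

Run:
```python
from h import *
d=grab("side"); s=d["s"]; print(s["time_s"],s["tool_pos"],s["ft_force"])
P=pts(d); Q=P.reshape(-1,3)
for n,c in {"slim":(.4925,-.1455)}.items():
    q=Q[(np.hypot(Q[:,0]-c[0],Q[:,1]-c[1])<.03)&(Q[:,2]>.03)&(Q[:,2]<.08)]; print(n,np.percentile(q,[2,98],axis=0))
cv2.imwrite("pics/side1.png",cv2.resize(d["pixels"][100:260,170:350],None,fx=3,fy=3))
```

```text
7.25 [ 0.48885081 -0.14352104  0.07972069] [-0.26001404  0.08076433 -0.03889764]
slim [[ 0.47262227 -0.16957716  0.03108148]
 [ 0.51255623 -0.14620642  0.07861475]]
```

View pics/side1.png

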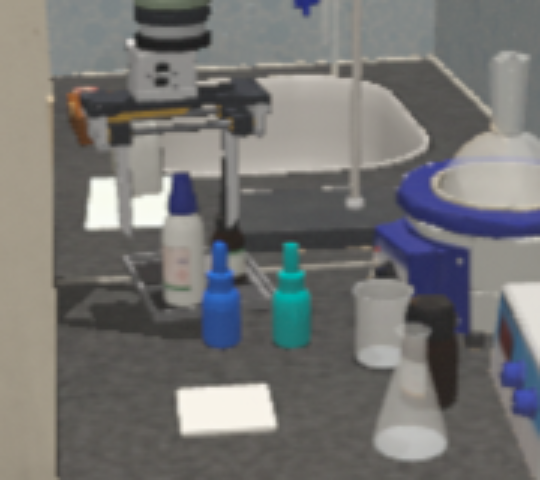

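The crop shows the fingers straddling the slim bottle (182,240), which still stands. The wide bottle stands on the mat behind (145,165). Now I'll let the arm settle.

Request:
{"name": "jog_arm", "arguments": {
  "series": [
    [[0,0,0],[0,0,0],0.08],
    [[0,0,0],[0,0,0],0.07],
    [[0,0,0],[0,0,0],0.065]
  ]
}}

```text
time_s: 7.6
tool_pos: [0.4935, -0.1456, 0.0852]
eef_rot: [[-0.139, 0.99, 0.003], [0.99, 0.139, -0.002], [-0.002, 0.003, -1.0]]
ft_force: [0.2, 0.1, 0.6]
opening: 0.781
gripper_force: 0.0
```

Request:
{"name": "jog_arm", "arguments": {
  "series": [
    [[0,0,0],[0,-0.001,0],0.055],
    [[0,0,0],[0,-0.001,0],0.045],
    [[0,0,0],[0,-0.001,0],0.035],
    [[0,0,0],[0,-0.001,0],0.03],
    [[0,0,0],[0,-0.001,0],0.03],
    [[0,0,0],[0,-0.001,0],0.03],
    [[0,0,0],[0,-0.001,0],0.03]
  ],
  "force": 15
}}

```text
time_s: 8.3
tool_pos: [0.4912, -0.1451, 0.0835]
eef_rot: [[-0.139, 0.99, 0.0], [0.99, 0.139, 0.0], [0.0, 0.0, -1.0]]
ft_force: [0.4, -1.3, 0.8]
opening: 0.396
gripper_force: 15.0
```

Request:
{"name": "jog_arm", "arguments": {
  "series": [
    [[0,0,0],[0,0,-0.01],0.03],
    [[0,0,0],[0,0,-0.03],0.03],
    [[0,0,0],[0,0,-0.05],0.03],
    [[0,0,0],[0.015,0,-0.06],0.03],
    [[0,0,0],[0.045,0.001,-0.06],0.03],
    [[0,0,0],[0.085,0.003,-0.06],0.03],
    [[0,0,0],[0.125,0.004,-0.06],0.03],
    [[0,0,0],[0.165,0.005,-0.06],0.03],
    [[0,0,0],[0.205,0.006,-0.06],0.03],
    [[0,0,0],[0.24,0.008,-0.06],0.03]
  ]
}}

```text
time_s: 9.3
tool_pos: [0.464, 0.0963, 0.1434]
eef_rot: [[-0.14, 0.99, -0.001], [0.99, 0.14, 0.001], [0.001, -0.001, -1.0]]
ft_force: [-0.0, -0.0, -1.4]
opening: 0.391
gripper_force: 15.0
```

Request:
{"name": "jog_arm", "arguments": {
  "series": [
    [[0,0,0],[0.025,0.001,0],0.03],
    [[0,0,0],[0.0374,0.001,0],0.03],
    [[0,0,0],[0.0374,0.001,0.01],0.03],
    [[0,0,0],[0.0374,0.001,0.03],0.03],
    [[0,0,0],[0.0374,0.001,0.05],0.03],
    [[0,0,0],[0.0374,0.001,0.057],0.03],
    [[0,0,0],[0.0374,0.001,0.058],0.03],
    [[0,0,0],[0.0374,0.001,0.058],0.03],
    [[0,0,0],[0.0374,0.001,0.058],0.03]
  ]
}}

```text
time_s: 10.2
tool_pos: [0.4625, 0.1305, 0.0864]
eef_rot: [[-0.139, 0.99, 0.002], [0.99, 0.139, 0.0], [-0.0, 0.002, -1.0]]
ft_force: [1.2, 0.4, -1.0]
opening: 0.394
gripper_force: 15.0
```

Expected contact is at about 0.0825.

Request:
{"name": "jog_arm", "arguments": {
  "series": [
    [[0,0,0],[0,0,0.001],0.03],
    [[0,0,0],[0,0,0.002],0.03],
    [[0,0,0],[0,0,0.003],0.03],
    [[0,0,0],[0,0,0.003],0.03],
    [[0,0,0],[0,0,0.003],0.03]
  ]
}}

```text
time_s: 10.7
tool_pos: [0.4615, 0.1308, 0.0825]
eef_rot: [[-0.139, 0.99, 0.0], [0.99, 0.139, 0.0], [0.0, 0.0, -1.0]]
ft_force: [0.2, 0.2, -1.0]
opening: 0.392
gripper_force: 15.0
```

Request:
{"name": "jog_arm", "arguments": {
  "series": [
    [[0,0,0],[0,0,0.001],0.03],
    [[0,0,0],[0,0,0.001],0.03],
    [[0,0,0],[0,0,0.001],0.03]
  ]
}}

```text
time_s: 11.0
tool_pos: [0.4616, 0.1309, 0.0825]
eef_rot: [[-0.139, 0.99, -0.0], [0.99, 0.139, -0.0], [-0.0, -0.0, -1.0]]
ft_force: [-2.6, -0.1, 5.6]
opening: 0.394
gripper_force: 15.0
```

Request:
{"name": "jog_arm", "arguments": {
  "series": [
    [[0,0,0],[0,0,0],0.055],
    [[0,0,0],[0,0,0],0.07],
    [[0,0,0],[0,0,0],0.08],
    [[0,0,0],[0,0,0],0.08],
    [[0,0,0],[0,0,-0.02],0.08],
    [[0,0,0],[0,0,-0.06],0.08],
    [[0,0,0],[0,0,-0.09],0.08],
    [[0,0,0],[-0.04,0.005,-0.09],0.07],
    [[0,0,0],[-0.085,0.012,-0.09],0.07],
    [[0,0,0],[-0.13,0.02,-0.09],0.07]
  ]
}}

```text
time_s: 12.0
tool_pos: [0.4998, 0.0039, 0.172]
eef_rot: [[-0.141, 0.99, 0.001], [0.99, 0.141, -0.0], [-0.0, 0.001, -1.0]]
ft_force: [-0.1, 0.8, -0.4]
opening: 0.747
gripper_force: 0.0
```

Request:
{"name": "jog_arm", "arguments": {
  "series": [
    [[0,0,0],[-0.045,0.01,0],0.07],
    [[0,0,0],[-0.09,0.02,0],0.07],
    [[0,0,0],[-0.108,0.0284,0],0.07],
    [[0,0,0],[-0.108,0.0284,0],0.07],
    [[0,0,0],[-0.108,0.0284,0],0.07],
    [[0,0,0],[-0.108,0.0284,0],0.07]
  ]
}}

```text
time_s: 12.6
tool_pos: [0.5404, -0.0992, 0.1702]
eef_rot: [[-0.138, 0.99, -0.005], [0.99, 0.138, -0.0], [0.0, -0.005, -1.0]]
ft_force: [-4.8, -3.1, 0.2]
opening: 0.745
gripper_force: 0.0
```

Run:
```python
from h import *
d=grab("side"); s=d["s"]; print(s["time_s"],s["tool_pos"])
d1=grab("scene")
Q=np.vstack([pts(x).reshape(-1,3) for x in(d,d1)])
for n,c,z0,z1 in (("drop",(.5425,-.098),.02,.06),("slim",(.4616,.131),.03,.1),("wide",(.468,.22),.03,.085)):
    q=Q[(np.hypot(Q[:,0]-c[0],Q[:,1]-c[1])<.045)&(Q[:,2]>z0)&(Q[:,2]<z1)]; print(n,len(q),np.round(np.percentile(q,[2,98],axis=0),3).tolist(),cv2.minAreaRect(np.float32(q[:,:2]*1000)))
v=np.hstack([cv2.resize(x["pixels"][a:b,e:f],(400,400)) for x,(a,b,e,f) in((d,(110,240,180,310)),(d1,(100,240,110,250)))])
cv2.imwrite("pics/chk2.png",v)
```

```text
12.6 [ 0.54037207 -0.09921784  0.17016108]
drop 247 [[0.525, -0.118, 0.022], [0.558, -0.09, 0.06]] ((540.9090576171875, -102.02261352539062), (31.93218231201172, 38.17774200439453), 51.45817184448242)
slim 514 [[0.441, 0.105, 0.032], [0.48, 0.137, 0.097]] ((458.20550537109375, 120.1071548461914), (36.028594970703125, 43.7757568359375), 72.09367370605469)
wide 394 [[0.437, 0.192, 0.031], [0.495, 0.24, 0.085]] ((459.914794921875, 207.89358520507812), (43.63814163208008, 73.99384307861328), 63.703636169433594)
```

View pics/chk2.png

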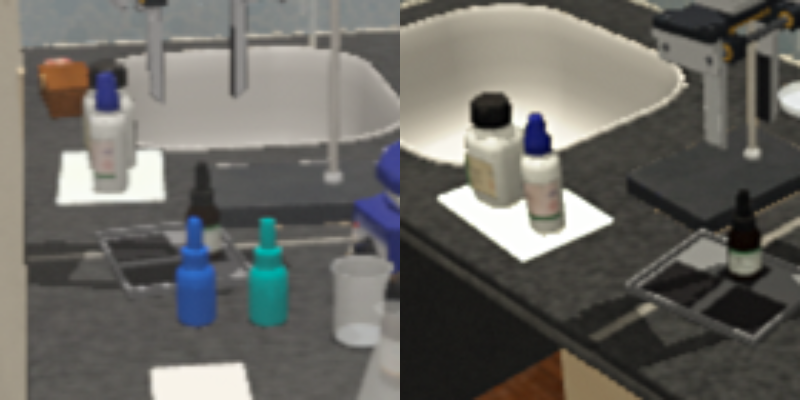

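Left half: the two white bottles stand upright on the mat (105,135 and 110,160). Right half: the same, and the dropper stands alone on its rear pad (745,235). The hover force of -4.8 N is odd, so I'll check whether it persists.

Request:
{"name": "jog_arm", "arguments": {
  "series": [
    [[0,0,0],[0,0,0],0.07],
    [[0,0,0],[0,0,0],0.07]
  ]
}}

```text
time_s: 12.9
tool_pos: [0.5404, -0.0989, 0.1702]
eef_rot: [[-0.138, 0.99, -0.005], [0.99, 0.138, -0.001], [0.0, -0.005, -1.0]]
ft_force: [-5.0, -3.7, -0.5]
opening: 0.744
gripper_force: 0.0
```

Request:
{"name": "jog_arm", "arguments": {
  "series": [
    [[0,0,0],[0,-0.02,0],0.07],
    [[0,0,0],[0,-0.03,0],0.07],
    [[0,0,0],[0,-0.03,0],0.07],
    [[0,0,0],[0,-0.03,0],0.07]
  ]
}}

```text
time_s: 13.3
tool_pos: [0.5132, -0.1024, 0.1717]
eef_rot: [[-0.139, 0.99, 0.001], [0.99, 0.139, -0.0], [-0.0, 0.001, -1.0]]
ft_force: [0.1, -1.1, -0.1]
opening: 0.74
gripper_force: 0.0
```

Run:
```python
from h import *
D={n:np.load(n+".npy",allow_pickle=True).item() for n in("scene0","side0","wrist0","wrist1","wrist2")}
print(np.round(read_state()["joints"],3))
for n in D:
    Q=pts(D[n]).reshape(-1,3)
    q=Q[(Q[:,0]>.56)&(Q[:,0]<.85)&(Q[:,1]>-.25)&(Q[:,1]<.1)&(Q[:,2]>.1)&(Q[:,2]<.9)]
    if n in("scene0","side0"): q=q[~((q[:,0]<.7)&(abs(q[:,1])<.12)&(q[:,2]>.2))]
    g=np.round(q/[.03,.03,.05]).astype(int); u,c=np.unique(g,axis=0,return_counts=True)
    print(n,[(np.round(a*[.03,.03,.05],2).tolist(),int(k)) for a,k in zip(u,c) if k>4 and a[0]*.03<.75])
d=grab("scene"); cv2.imwrite("pics/sc3.png",cv2.resize(d["pixels"][0:190,130:330],(800,760))[:600])
```

```text
[-0.363  0.127  1.706  0.     1.307 -0.502]
scene0 [([0.69, -0.24, 0.1], 29), ([0.69, -0.24, 0.15], 38), ([0.69, -0.21, 0.1], 25), ([0.69, -0.21, 0.15], 39), ([0.69, 0.03, 0.1], 10), ([0.69, 0.03, 0.15], 24), ([0.69, 0.03, 0.2], 25), ([0.69, 0.03, 0.25], 24), ([0.69, 0.03, 0.35], 14), ([0.69, 0.03, 0.4], 24), ([0.69, 0.03, 0.45], 25), ([0.69, 0.03, 0.5], 11), ([0.69, 0.06, 0.1], 9), ([0.69, 0.06, 0.15], 16), ([0.69, 0.06, 0.2], 9), ([0.69, 0.06, 0.25], 10), ([0.69, 0.06, 0.35], 6), ([0.69, 0.06, 0.45], 12), ([0.72, -0.24, 0.1], 18), ([0.72, -0.24, 0.15], 48), ([0.72, -0.21, 0.1], 14), ([0.72, -0.21, 0.15], 52), ([0.72, -0.18, 0.1], 22), ([0.72, -0.18, 0.15], 52), ([0.72, -0.15, 0.15], 13), ([0.72, 0.03, 0.1], 8), ([0.72, 0.03, 0.15], 6), ([0.72, 0.03, 0.2], 6), ([0.72, 0.03, 0.4], 26), ([0.72, 0.03, 0.45], 13), ([0.72, 0.03, 0.5], 7)]
side0 [([0.69, -0.24, 0.1], 15), ([0.69, -0.24, 0.15], 19), ([0.69, -0.21, 0.1], 5), ([0.69, -0.21, 0.15], 14), ([0.69, 0.03, 0.1], 10), ([0.69, 0.03, 0.15], 17), ([0.69, 0.03, 0.2], 27), ([0.69, 0.03, 0.25], 23), ([0.69, 0.03, 0.3], 20), ([0.69, 0.03, 
[... 1330 characters left out ...]
 631), ([0.69, 0.06, 0.25], 149), ([0.72, -0.18, 0.1], 11), ([0.72, 0.06, 0.15], 6), ([0.72, 0.06, 0.2], 12)]
wrist1 [([0.57, -0.18, 0.3], 180), ([0.57, -0.18, 0.35], 267), ([0.57, -0.15, 0.35], 10), ([0.57, -0.15, 0.4], 1004), ([0.63, -0.06, 0.25], 93), ([0.63, -0.06, 0.3], 912), ([0.66, -0.06, 0.2], 144), ([0.66, -0.06, 0.25], 372), ([0.69, -0.24, 0.1], 119), ([0.69, -0.24, 0.15], 270), ([0.69, -0.21, 0.1], 134), ([0.69, -0.21, 0.15], 351), ([0.69, -0.18, 0.1], 38), ([0.69, -0.18, 0.15], 50), ([0.72, -0.24, 0.15], 510), ([0.72, -0.21, 0.1], 42), ([0.72, -0.21, 0.15], 722), ([0.72, -0.18, 0.1], 149), ([0.72, -0.18, 0.15], 789), ([0.72, -0.15, 0.1], 30), ([0.72, -0.15, 0.15], 266)]
wrist2 []
```

View pics/sc3.png

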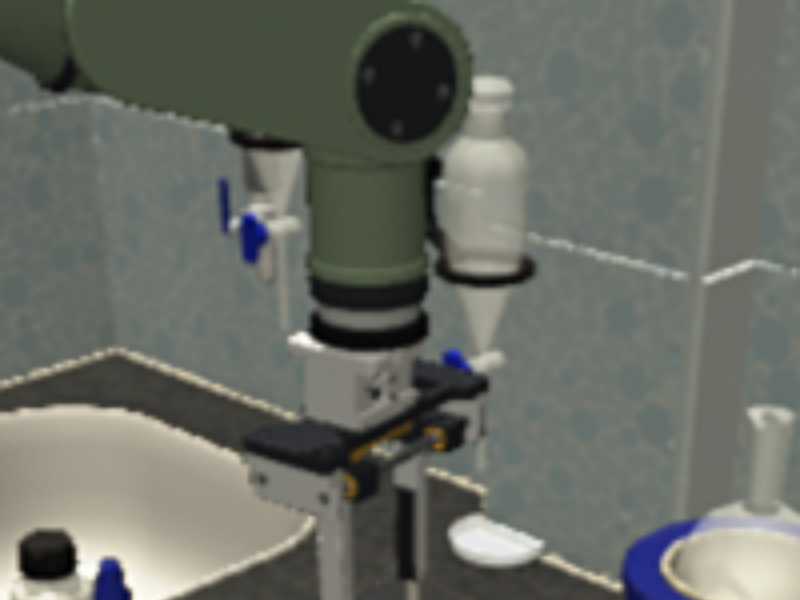

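The picture shows the separatory funnel's blue stopcock and stem (460,360) beside the gripper's rear end; this matches the range points at about (0.65, -0.06, 0.25). The gripper body touched the stem lightly at 6 N. I'll turn the gripper so that it closes along y, keeping its long side off the stand.

Request:
{"name": "jog_arm", "arguments": {
  "series": [
    [[0,0,-8],[0,-0.01,0],0.07],
    [[0,0,-16],[0,-0.02,0],0.07],
    [[0,0,-24],[0,-0.02,0],0.07],
    [[0,0,-32],[0,-0.02,0],0.07],
    [[0,0,-40],[0,-0.02,0],0.07],
    [[0,0,-48],[0,-0.02,0],0.07],
    [[0,0,-56],[0,-0.02,0],0.07],
    [[0,0,-64],[0,-0.02,0],0.07],
    [[0,0,-72],[0,-0.02,0],0.07],
    [[0,0,-80],[0,-0.02,0],0.07]
  ]
}}

```text
time_s: 14.35
tool_pos: [0.4938, -0.1051, 0.1716]
eef_rot: [[-1.0, 0.029, 0.001], [0.029, 1.0, -0.0], [-0.001, -0.0, -1.0]]
ft_force: [-0.5, -0.5, -0.2]
opening: 0.742
gripper_force: 0.0
```

Request:
{"name": "jog_arm", "arguments": {
  "series": [
    [[0,0,-2],[0,0,0],0.07],
    [[0,0,-2],[0,0,0],0.07],
    [[0,0,-2],[0,0,0],0.07]
  ]
}}

```text
time_s: 14.65
tool_pos: [0.4934, -0.1051, 0.1715]
eef_rot: [[-1.0, 0.001, 0.0], [0.001, 1.0, -0.0], [-0.0, -0.0, -1.0]]
ft_force: [0.7, -0.0, 0.5]
opening: 0.747
gripper_force: 0.0
```

Request:
{"name": "jog_arm", "arguments": {
  "series": [
    [[0,0,0],[-0.025,0.004,0],0.07],
    [[0,0,0],[-0.049,0.007,0],0.07],
    [[0,0,0],[-0.049,0.007,0.01],0.07],
    [[0,0,0],[-0.049,0.007,0.03],0.07],
    [[0,0,0],[-0.049,0.007,0.03],0.07],
    [[0,0,0],[-0.049,0.007,0.03],0.07]
  ]
}}

```text
time_s: 15.25
tool_pos: [0.5408, -0.0979, 0.1406]
eef_rot: [[-1.0, 0.0, -0.002], [0.0, 1.0, 0.001], [0.002, 0.001, -1.0]]
ft_force: [-0.4, 0.7, -0.3]
opening: 0.745
gripper_force: 0.0
```

Run:
```python
from h import *
d=grab("wrist"); print(d["s"]["tool_pos"],d["s"]["ft_force"]); W=pts(d).reshape(-1,3)
for z0,z1 in((.02,.06),(.07,.11)):
    q=W[(np.hypot(W[:,0]-.5425,W[:,1]+.098)<.03)&(W[:,2]>z0)&(W[:,2]<z1)]; print(len(q),np.round(np.percentile(q,[1,99],axis=0),4).tolist() if len(q) else 0)
```

```text
[ 0.5407527  -0.09787435  0.1406207 ] [-0.36096782  0.73738619 -0.27285135]
690 [[0.5247, -0.1151, 0.0221], [0.552, -0.08, 0.0581]]
751 [[0.5308, -0.1088, 0.0711], [0.5502, -0.0857, 0.1044]]
```

Request:
{"name": "jog_arm", "arguments": {
  "series": [
    [[0,0,0],[-0.0015,0,0.03],0.07],
    [[0,0,0],[-0.0015,0,0.065],0.07],
    [[0,0,0],[-0.0015,0,0.095],0.07],
    [[0,0,0],[-0.0015,0,0.11],0.07],
    [[0,0,0],[-0.0015,0,0.11],0.07],
    [[0,0,0],[-0.0015,0,0.11],0.055],
    [[0,0,0],[-0.0015,0,0.11],0.045],
    [[0,0,0],[-0.0015,0,0.11],0.035],
    [[0,0,0],[-0.0015,0,0.11],0.03],
    [[0,0,0],[-0.0015,0,0.11],0.03]
  ],
  "force": 12
}}

```text
time_s: 16.3
tool_pos: [0.5441, -0.0982, 0.0323]
eef_rot: [[-1.0, 0.0, 0.002], [0.0, 1.0, -0.0], [-0.002, -0.0, -1.0]]
ft_force: [-0.0, 0.2, 2.6]
opening: 0.375
gripper_force: 12.0
```

Request:
{"name": "jog_arm", "arguments": {
  "series": [
    [[0,0,0],[0,0,0],0.03],
    [[0,0,0],[0,0,0],0.03],
    [[0,0,0],[0,0,0],0.03]
  ]
}}

```text
time_s: 16.6
tool_pos: [0.5441, -0.0982, 0.0323]
eef_rot: [[-1.0, -0.0, 0.001], [-0.0, 1.0, -0.0], [-0.001, -0.0, -1.0]]
ft_force: [-0.5, 0.9, 5.3]
opening: 0.379
gripper_force: 12.0
```

Request:
{"name": "jog_arm", "arguments": {
  "series": [
    [[0,0,0],[0,0,-0.01],0.03],
    [[0,0,0],[0,0,-0.04],0.03],
    [[0,0,0],[0,0,-0.08],0.03],
    [[0,0,0],[0.005,0,-0.12],0.03],
    [[0,0,0],[0.02,-0.015,-0.135],0.03],
    [[0,0,0],[0.04,-0.05,-0.135],0.03],
    [[0,0,0],[0.04,-0.09,-0.135],0.03],
    [[0,0,0],[0.04,-0.13,-0.135],0.03],
    [[0,0,0],[0.04,-0.17,-0.135],0.03],
    [[0,0,0],[0.04,-0.21,-0.135],0.03]
  ]
}}

```text
time_s: 17.6
tool_pos: [0.5029, -0.3095, 0.1665]
eef_rot: [[-1.0, 0.0, -0.0], [0.0, 1.0, 0.0], [0.0, 0.0, -1.0]]
ft_force: [0.7, 0.4, -1.2]
opening: 0.377
gripper_force: 12.0
```

Request:
{"name": "jog_arm", "arguments": {
  "series": [
    [[0,0,0],[0,-0.04,0],0.03],
    [[0,0,0],[0,-0.075,0],0.03],
    [[0,0,0],[0,-0.09,0.01],0.03],
    [[0,0,0],[0,-0.09,0.04],0.03],
    [[0,0,0],[0,-0.09,0.08],0.03],
    [[0,0,0],[0,-0.09,0.11],0.03],
    [[0,0,0],[0,-0.09,0.12],0.03],
    [[0,0,0],[0,-0.09,0.12],0.03],
    [[0,0,0],[0,-0.09,0.12],0.03],
    [[0,0,0],[0,-0.09,0.12],0.03]
  ]
}}

```text
time_s: 18.6
tool_pos: [0.505, -0.3993, 0.049]
eef_rot: [[-1.0, -0.0, 0.003], [-0.0, 1.0, -0.003], [-0.003, -0.003, -1.0]]
ft_force: [0.0, 0.5, -0.2]
opening: 0.377
gripper_force: 12.0
```

Run:
```python
from h import *
d=grab("wrist"); print(d["s"]["tool_pos"],d["s"]["ft_force"]); P=pts(d)
m=((d["pixels"].min(2)>140)&(P[...,2]<.03)&(np.hypot(P[...,0]-.5045,P[...,1]+.398)<.08)).astype(np.uint8)
c=max(cv2.findContours(m,0,2)[0],key=cv2.contourArea); r=cv2.approxPolyDP(c,6,True)[:,0]; print(r.tolist(),np.nanmedian(P[...,2][m>0])); print(np.round(onplane(d,r,.007),4))
cv2.imwrite("pics/w4.png",d["pixels"])
```

```text
[ 0.5050145  -0.39926153  0.04896628] [ 0.01959462  0.46856875 -0.1670746 ]
[[210, 156], [209, 218], [227, 219], [240, 194], [262, 190], [284, 219], [306, 219], [313, 232], [316, 158], [323, 167], [337, 155], [326, 137], [319, 143], [310, 133], [307, 144], [282, 125], [272, 147], [287, 157], [269, 157], [273, 136], [266, 132], [259, 143], [259, 123], [247, 141], [257, 157]] 0.0060798231756517
[[ 0.4645 -0.4327  0.007 ]
 [ 0.5112 -0.435   0.007 ]
 [ 0.512  -0.4215  0.007 ]
 [ 0.4926 -0.4115  0.007 ]
 [ 0.4895 -0.3953  0.007 ]
 [ 0.5119 -0.3786  0.007 ]
 [ 0.5119 -0.3621  0.007 ]
 [ 0.5223 -0.3564  0.007 ]
 [ 0.4659 -0.3567  0.007 ]
 [ 0.4724 -0.3513  0.007 ]
 [ 0.4637 -0.3418  0.007 ]
 [ 0.451  -0.3503  0.007 ]
 [ 0.4552 -0.3551  0.007 ]
 [ 0.4483 -0.3617  0.007 ]
 [ 0.456  -0.3635  0.007 ]
 [ 0.4428 -0.3815  0.007 ]
 [ 0.4581 -0.3883  0.007 ]
 [ 0.4652 -0.3775  0.007 ]
 [ 0.4652 -0.3904  0.007 ]
 [ 0.4504 -0.3877  0.007 ]
 [ 0.4476 -0.3927  0.007 ]
 [ 0.4553 -0.3976  0.007 ]
 [ 0.4414 -0.3976  0.007 ]
 [ 0.4539 -0.4061  0.007 ]
 [ 0.4652 -0.399   0.007 ]]
```

View pics/w4.png

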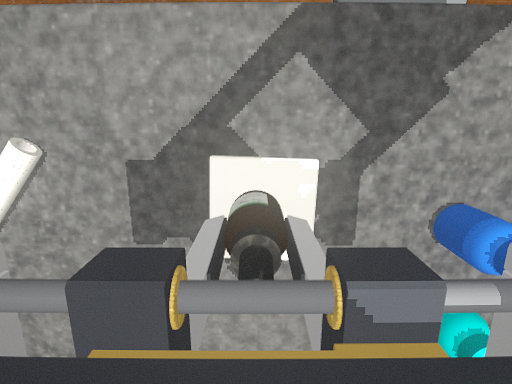

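The held bottle is over the tile; the tile's front corners are at (210,156) and (318,158), so its middle is near (0.505, -0.396).

Request:
{"name": "jog_arm", "arguments": {
  "series": [
    [[0,0,0],[0,0.003,0.004],0.03],
    [[0,0,0],[0,0.003,0.008],0.03],
    [[0,0,0],[0,0.003,0.01],0.03],
    [[0,0,0],[0,0.003,0.01],0.03],
    [[0,0,0],[0,0.003,0.01],0.03]
  ]
}}

```text
time_s: 19.15
tool_pos: [0.5034, -0.395, 0.0362]
eef_rot: [[-1.0, 0.0, -0.0], [0.0, 1.0, 0.0], [0.0, 0.0, -1.0]]
ft_force: [-0.3, 0.0, -0.2]
opening: 0.38
gripper_force: 12.0
```

Request:
{"name": "jog_arm", "arguments": {
  "series": [
    [[0,0,0],[-0.001,0,0.001],0.03],
    [[0,0,0],[-0.001,0,0.001],0.03],
    [[0,0,0],[-0.001,0,0.001],0.03]
  ]
}}

```text
time_s: 19.45
tool_pos: [0.5046, -0.3951, 0.0354]
eef_rot: [[-1.0, -0.0, 0.0], [-0.0, 1.0, -0.0], [-0.0, -0.0, -1.0]]
ft_force: [-0.0, 0.1, -0.3]
opening: 0.377
gripper_force: 12.0
```

Request:
{"name": "jog_arm", "arguments": {
  "series": [
    [[0,0,0],[0,0,0.001],0.03],
    [[0,0,0],[0,0,0.001],0.03],
    [[0,0,0],[0,0,0.001],0.03]
  ]
}}

```text
time_s: 19.75
tool_pos: [0.5047, -0.3952, 0.0353]
eef_rot: [[-1.0, -0.0, 0.0], [-0.0, 1.0, -0.0], [-0.0, -0.0, -1.0]]
ft_force: [-1.4, 0.7, 5.1]
opening: 0.376
gripper_force: 12.0
```

Request:
{"name": "jog_arm", "arguments": {
  "series": [
    [[0,0,0],[0,0,0],0.045],
    [[0,0,0],[0,0,0],0.06],
    [[0,0,0],[0,0,0],0.07],
    [[0,0,0],[0,0,0],0.07],
    [[0,0,0],[0,0,-0.02],0.07],
    [[0,0,0],[0,0,-0.06],0.07],
    [[0,0,0],[0,0,-0.1],0.07],
    [[0,0,0],[0,0,-0.14],0.07],
    [[0,0,0],[0.02,0.02,-0.155],0.07],
    [[0,0,0],[0.04,0.06,-0.155],0.07]
  ]
}}

```text
time_s: 20.75
tool_pos: [0.4662, -0.3386, 0.1937]
eef_rot: [[-1.0, 0.002, 0.006], [0.002, 1.0, -0.007], [-0.006, -0.007, -1.0]]
ft_force: [0.3, 0.0, 0.6]
opening: 0.746
gripper_force: 0.0
```

Request:
{"name": "jog_arm", "arguments": {
  "series": [
    [[0,0,8],[0.005,0.045,0],0.09],
    [[0,0,16],[0.005,0.09,0],0.09],
    [[0,0,24],[0.005,0.135,0],0.09],
    [[0,0,32],[0.005,0.18,0],0.09],
    [[0,0,40],[0.005,0.225,0],0.09],
    [[0,0,48],[0.005,0.27,0],0.09],
    [[0,0,56],[0.005,0.315,0],0.09],
    [[0,0,64],[0.005,0.36,0],0.09],
    [[0,0,72],[0.005,0.4,0],0.09],
    [[0,0,80],[0.005,0.44,0],0.09]
  ]
}}

```text
time_s: 21.75
tool_pos: [0.4596, 0.1006, 0.1896]
eef_rot: [[-0.218, 0.976, 0.001], [0.976, 0.218, 0.0], [-0.0, 0.001, -1.0]]
ft_force: [1.9, 0.1, 0.2]
opening: 0.959
gripper_force: 0.0
```

Request:
{"name": "jog_arm", "arguments": {
  "series": [
    [[0,0,2],[0,0,0],0.09],
    [[0,0,2],[0,0,0],0.09],
    [[0,0,2],[0,0,0],0.09]
  ]
}}

```text
time_s: 22.05
tool_pos: [0.4598, 0.0987, 0.1894]
eef_rot: [[-0.189, 0.982, -0.0], [0.982, 0.189, -0.0], [-0.0, -0.0, -1.0]]
ft_force: [0.7, -0.6, -0.2]
opening: 0.955
gripper_force: 0.0
```

Run:
```python
from h import *
d=grab("side"); d1=grab("scene"); print(d["s"]["tool_pos"])
Q=pts(d1); Q2=pts(d)
for P in(Q,Q2):
    P=P.reshape(-1,3); q=P[(np.hypot(P[:,0]-.505,P[:,1]+.395)<.03)&(P[:,2]>.02)&(P[:,2]<.12)]; print(len(q),np.round(np.percentile(q,[1,99],axis=0),3).tolist())
v=np.hstack([cv2.resize(x["pixels"][a:b,e:f],(400,400)) for x,(a,b,e,f) in((d,(120,260,180,320)),(d1,(110,270,170,330)))])
cv2.imwrite("pics/chk5.png",v)
```

```text
[0.45976144 0.09872135 0.18938975]
363 [[0.485, -0.414, 0.021], [0.511, -0.382, 0.109]]
379 [[0.485, -0.416, 0.021], [0.521, -0.392, 0.108]]
```

View pics/chk5.png

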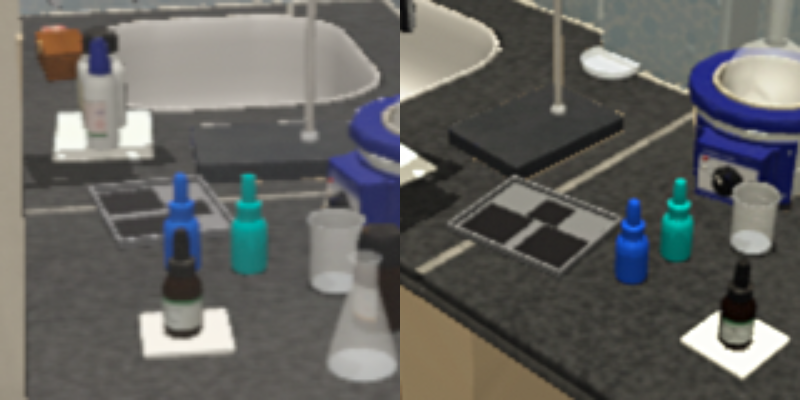

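The dropper stands upright in the middle of the tile (183,300 left half; 738,315 right half). The tray is empty and the look-alikes are undisturbed.

Request:
{"name": "jog_arm", "arguments": {
  "series": [
    [[0,0,2.9],[0.02,0.005,0],0.09],
    [[0,0,2.9],[0.0313,0.0079,0],0.09],
    [[0,0,2.9],[0.0313,0.0079,0.01],0.09],
    [[0,0,2.9],[0.0313,0.0079,0.04],0.09],
    [[0,0,2.9],[0.0313,0.0079,0.08],0.09],
    [[0,0,2.9],[0.0313,0.0079,0.1],0.09],
    [[0,0,2.9],[0.0313,0.0079,0.107],0.09],
    [[0,0,2.9],[0.0313,0.0079,0.107],0.08],
    [[0,0,2.9],[0.0313,0.0079,0.107],0.07],
    [[0,0,2.9],[0.0313,0.0079,0.107],0.07]
  ],
  "force": 15
}}

```text
time_s: 23.15
tool_pos: [0.4632, 0.1311, 0.084]
eef_rot: [[-0.139, 0.99, 0.003], [0.99, 0.139, 0.0], [-0.0, 0.003, -1.0]]
ft_force: [0.2, -0.5, -0.2]
opening: 0.757
gripper_force: 0.0
```

Request:
{"name": "jog_arm", "arguments": {
  "series": [
    [[0,0,0],[0,0,0],0.06],
    [[0,0,0],[0,-0.001,0],0.06],
    [[0,0,0],[0,-0.001,0],0.06]
  ]
}}

```text
time_s: 23.45
tool_pos: [0.4608, 0.131, 0.0829]
eef_rot: [[-0.139, 0.99, 0.001], [0.99, 0.139, 0.0], [-0.0, 0.001, -1.0]]
ft_force: [-0.5, 0.1, -0.4]
opening: 0.639
gripper_force: 0.0
```

Request:
{"name": "jog_arm", "arguments": {
  "series": [
    [[0,0,0],[0,0.0005,0],0.05],
    [[0,0,0],[0,0.0005,0],0.04],
    [[0,0,0],[0,0.0005,0],0.03],
    [[0,0,0],[0,0.0005,0],0.03],
    [[0,0,0],[0,0.0005,0],0.03],
    [[0,0,0],[0,0.0005,0],0.03]
  ]
}}

```text
time_s: 24.05
tool_pos: [0.4612, 0.1311, 0.0824]
eef_rot: [[-0.139, 0.99, -0.0], [0.99, 0.139, 0.0], [0.0, -0.0, -1.0]]
ft_force: [-0.3, -0.6, -0.1]
opening: 0.393
gripper_force: 15.0
```

Request:
{"name": "jog_arm", "arguments": {
  "series": [
    [[0,0,0],[0,0,-0.01],0.03],
    [[0,0,0],[0,0,-0.03],0.03],
    [[0,0,0],[0,0,-0.05],0.03],
    [[0,0,0],[-0.015,0,-0.06],0.03],
    [[0,0,0],[-0.045,-0.001,-0.06],0.03],
    [[0,0,0],[-0.085,-0.003,-0.06],0.03],
    [[0,0,0],[-0.125,-0.004,-0.06],0.03],
    [[0,0,0],[-0.165,-0.005,-0.06],0.03],
    [[0,0,0],[-0.205,-0.006,-0.06],0.03],
    [[0,0,0],[-0.24,-0.008,-0.06],0.03]
  ]
}}

```text
time_s: 25.05
tool_pos: [0.4867, -0.1097, 0.1432]
eef_rot: [[-0.138, 0.99, 0.001], [0.99, 0.138, -0.0], [-0.001, 0.001, -1.0]]
ft_force: [0.3, 0.1, -0.3]
opening: 0.394
gripper_force: 15.0
```

Request:
{"name": "jog_arm", "arguments": {
  "series": [
    [[0,0,0],[-0.025,-0.001,0],0.03],
    [[0,0,0],[-0.0376,-0.001,0],0.03],
    [[0,0,0],[-0.0376,-0.001,0],0.03],
    [[0,0,0],[-0.0376,-0.001,0.02],0.03],
    [[0,0,0],[-0.0376,-0.001,0.04],0.03],
    [[0,0,0],[-0.0376,-0.001,0.05],0.03],
    [[0,0,0],[-0.0376,-0.001,0.052],0.03],
    [[0,0,0],[-0.0376,-0.001,0.052],0.03],
    [[0,0,0],[-0.0376,-0.001,0.052],0.03],
    [[0,0,0],[-0.0376,-0.001,0.052],0.03]
  ]
}}

```text
time_s: 26.05
tool_pos: [0.4916, -0.1453, 0.0915]
eef_rot: [[-0.139, 0.99, 0.002], [0.99, 0.139, -0.001], [-0.001, 0.002, -1.0]]
ft_force: [0.2, 0.2, -1.3]
opening: 0.391
gripper_force: 15.0
```

Request:
{"name": "jog_arm", "arguments": {
  "series": [
    [[0,0,0],[0,0,0.004],0.03],
    [[0,0,0],[0,0,0.007],0.03],
    [[0,0,0],[0,0,0.007],0.03],
    [[0,0,0],[0,0,0.007],0.03]
  ]
}}

```text
time_s: 26.45
tool_pos: [0.4906, -0.1451, 0.0833]
eef_rot: [[-0.139, 0.99, -0.0], [0.99, 0.139, 0.0], [0.0, -0.0, -1.0]]
ft_force: [-0.1, -0.6, 0.1]
opening: 0.393
gripper_force: 15.0
```

Request:
{"name": "jog_arm", "arguments": {
  "series": [
    [[0,0,0],[0,0.0005,0],0.03],
    [[0,0,0],[0,0.0005,0.001],0.03],
    [[0,0,0],[0,0.0005,0.001],0.03]
  ]
}}

```text
time_s: 26.75
tool_pos: [0.4911, -0.1451, 0.0833]
eef_rot: [[-0.139, 0.99, -0.001], [0.99, 0.139, 0.0], [0.0, -0.001, -1.0]]
ft_force: [-2.4, 1.2, 5.4]
opening: 0.389
gripper_force: 15.0
```

Request:
{"name": "jog_arm", "arguments": {
  "series": [
    [[0,0,0],[0,0,0],0.055],
    [[0,0,0],[0,0,0],0.07],
    [[0,0,0],[0,0,0],0.08],
    [[0,0,0],[0,0,0],0.08],
    [[0,0,0],[0,0,-0.02],0.08],
    [[0,0,0],[0,0,-0.06],0.08],
    [[0,0,0],[0,0,-0.1],0.094],
    [[0,0,0],[0.04,0.003,-0.1],0.094],
    [[0,0,0],[0.085,0.006,-0.1],0.094],
    [[0,0,0],[0.13,0.01,-0.1],0.094]
  ]
}}

```text
time_s: 27.75
tool_pos: [0.4831, -0.014, 0.183]
eef_rot: [[-0.137, 0.991, 0.001], [0.991, 0.137, -0.0], [-0.0, 0.001, -1.0]]
ft_force: [0.8, 0.0, 0.2]
opening: 1.0
gripper_force: 0.0
```

Request:
{"name": "jog_arm", "arguments": {
  "series": [
    [[0,0,0],[0.045,0.004,0],0.094],
    [[0,0,0],[0.09,0.007,0],0.094],
    [[0,0,0],[0.135,0.01,0],0.094],
    [[0,0,0],[0.18,0.014,0],0.094],
    [[0,0,0],[0.22,0.017,0],0.094],
    [[0,0,0],[0.2349,0.018,0],0.094],
    [[0,0,0],[0.2349,0.018,0],0.094],
    [[0,0,0],[0.2349,0.018,0],0.094],
    [[0,0,0],[0.2349,0.018,0],0.094]
  ]
}}

```text
time_s: 28.65
tool_pos: [0.4686, 0.2187, 0.1823]
eef_rot: [[-0.137, 0.991, -0.0], [0.991, 0.137, -0.001], [-0.001, -0.0, -1.0]]
ft_force: [0.2, -0.1, 0.7]
opening: 1.003
gripper_force: 0.0
```

Target is (0.4681, 0.2202, 0.059): tx +0.0015, z +0.123.

Request:
{"name": "jog_arm", "arguments": {
  "series": [
    [[0,0,0],[0.0015,0,0.02],0.094],
    [[0,0,0],[0.0015,0,0.06],0.094],
    [[0,0,0],[0.0015,0,0.1],0.094],
    [[0,0,0],[0.0015,0,0.118],0.094],
    [[0,0,0],[0.0015,0,0.123],0.094],
    [[0,0,0],[0.0015,0,0.123],0.08],
    [[0,0,0],[0.0015,0,0.123],0.075],
    [[0,0,0],[0.0015,0,0.123],0.075]
  ],
  "force": 25
}}

```text
time_s: 29.45
tool_pos: [0.4699, 0.2219, 0.0613]
eef_rot: [[-0.138, 0.99, 0.004], [0.99, 0.138, 0.001], [0.0, 0.004, -1.0]]
ft_force: [-0.2, 0.4, 0.1]
opening: 0.809
gripper_force: 0.0
```

Request:
{"name": "jog_arm", "arguments": {
  "series": [
    [[0,0,0],[-0.001,-0.001,0],0.07],
    [[0,0,0],[-0.001,-0.001,0],0.07],
    [[0,0,0],[-0.001,-0.001,0],0.07]
  ]
}}

```text
time_s: 29.75
tool_pos: [0.4675, 0.2207, 0.0599]
eef_rot: [[-0.139, 0.99, 0.001], [0.99, 0.139, 0.0], [0.0, 0.001, -1.0]]
ft_force: [0.6, -0.3, -0.1]
opening: 0.748
gripper_force: 0.0
```

Request:
{"name": "jog_arm", "arguments": {
  "series": [
    [[0,0,0],[-0.0005,0.0005,0.001],0.06],
    [[0,0,0],[-0.0005,0.0005,0.001],0.05],
    [[0,0,0],[-0.0005,0.0005,0.001],0.05],
    [[0,0,0],[-0.0005,0.0005,0.001],0.05],
    [[0,0,0],[-0.0005,0.0005,0.001],0.05],
    [[0,0,0],[-0.0005,0.0005,0.001],0.05]
  ]
}}

```text
time_s: 30.35
tool_pos: [0.4678, 0.2202, 0.0583]
eef_rot: [[-0.139, 0.99, -0.0], [0.99, 0.139, -0.0], [0.0, -0.0, -1.0]]
ft_force: [0.5, 0.3, -0.7]
opening: 0.588
gripper_force: 25.0
```

Request:
{"name": "jog_arm", "arguments": {
  "series": [
    [[0,0,0],[0,0,-0.01],0.05],
    [[0,0,0],[0,0,-0.03],0.05],
    [[0,0,0],[0,0,-0.05],0.05],
    [[0,0,0],[-0.015,-0.001,-0.06],0.05],
    [[0,0,0],[-0.045,-0.004,-0.06],0.05],
    [[0,0,0],[-0.085,-0.008,-0.06],0.05],
    [[0,0,0],[-0.125,-0.012,-0.06],0.05],
    [[0,0,0],[-0.165,-0.016,-0.06],0.05],
    [[0,0,0],[-0.205,-0.02,-0.06],0.05],
    [[0,0,0],[-0.24,-0.023,-0.06],0.05]
  ]
}}

```text
time_s: 31.35
tool_pos: [0.4774, -0.0235, 0.1184]
eef_rot: [[-0.138, 0.99, -0.001], [0.99, 0.138, -0.001], [-0.001, -0.001, -1.0]]
ft_force: [1.1, -0.2, -2.0]
opening: 0.583
gripper_force: 25.0
```

Request:
{"name": "jog_arm", "arguments": {
  "series": [
    [[0,0,0],[-0.025,-0.002,0],0.05],
    [[0,0,0],[-0.04,-0.003,0],0.05],
    [[0,0,0],[-0.0484,-0.0039,0],0.05],
    [[0,0,0],[-0.0484,-0.0039,0],0.05],
    [[0,0,0],[-0.0484,-0.0039,0.02],0.05],
    [[0,0,0],[-0.0484,-0.0039,0.04],0.05],
    [[0,0,0],[-0.0484,-0.0039,0.05],0.05],
    [[0,0,0],[-0.0484,-0.0039,0.052],0.05],
    [[0,0,0],[-0.0484,-0.0039,0.052],0.05],
    [[0,0,0],[-0.0484,-0.0039,0.052],0.05]
  ]
}}

```text
time_s: 32.35
tool_pos: [0.4821, -0.0691, 0.0673]
eef_rot: [[-0.139, 0.99, 0.002], [0.99, 0.139, -0.0], [-0.001, 0.002, -1.0]]
ft_force: [0.1, 0.5, -3.1]
opening: 0.586
gripper_force: 25.0
```

Request:
{"name": "jog_arm", "arguments": {
  "series": [
    [[0,0,0],[0,0,0.004],0.05],
    [[0,0,0],[0,0,0.006],0.05],
    [[0,0,0],[0,0,0.006],0.05],
    [[0,0,0],[0,0,0.006],0.05]
  ]
}}

```text
time_s: 32.75
tool_pos: [0.4812, -0.0692, 0.0605]
eef_rot: [[-0.139, 0.99, -0.0], [0.99, 0.139, 0.0], [0.0, -0.0, -1.0]]
ft_force: [0.8, 0.1, -1.9]
opening: 0.585
gripper_force: 25.0
```

Request:
{"name": "jog_arm", "arguments": {
  "series": [
    [[0,0,0],[0,0,0.001],0.05],
    [[0,0,0],[0,0,0.001],0.05],
    [[0,0,0],[0,0,0.001],0.05]
  ]
}}

```text
time_s: 33.05
tool_pos: [0.4812, -0.0692, 0.0594]
eef_rot: [[-0.139, 0.99, -0.0], [0.99, 0.139, 0.0], [0.0, -0.0, -1.0]]
ft_force: [0.4, -0.8, -2.8]
opening: 0.586
gripper_force: 25.0
```

Request:
{"name": "jog_arm", "arguments": {
  "series": [
    [[0,0,0],[0,0,0.001],0.05],
    [[0,0,0],[0,0,0.001],0.05],
    [[0,0,0],[0,0,0.001],0.05]
  ]
}}

```text
time_s: 33.35
tool_pos: [0.4814, -0.0693, 0.0593]
eef_rot: [[-0.139, 0.99, 0.0], [0.99, 0.139, -0.0], [-0.0, -0.0, -1.0]]
ft_force: [-2.8, 1.6, 6.2]
opening: 0.584
gripper_force: 25.0
```

Contact. Release, rise, and return to the earlier viewing pose (0.5048, -0.179, 0.2745) for a comparison look: dx 0.023, dy -0.11, so tx -0.112, ty 0.008, and up 0.215.

Request:
{"name": "jog_arm", "arguments": {
  "series": [
    [[0,0,0],[0,0,0],0.065],
    [[0,0,0],[0,0,0],0.08],
    [[0,0,0],[0,0,0],0.09],
    [[0,0,0],[0,0,0],0.09],
    [[0,0,0],[0,0,-0.02],0.09],
    [[0,0,0],[0,0,-0.06],0.09],
    [[0,0,0],[0,0,-0.1],0.09],
    [[0,0,0],[0,0,-0.14],0.09],
    [[0,0,0],[0,0,-0.18],0.09],
    [[0,0,0],[0,0,-0.215],0.09]
  ]
}}

```text
time_s: 34.35
tool_pos: [0.4815, -0.0692, 0.2757]
eef_rot: [[-0.139, 0.99, 0.002], [0.99, 0.139, -0.001], [-0.001, 0.002, -1.0]]
ft_force: [0.7, 0.7, 0.1]
opening: 0.959
gripper_force: 0.0
```

Request:
{"name": "jog_arm", "arguments": {
  "series": [
    [[0,0,4],[-0.04,0.003,0],0.09],
    [[0,0,8],[-0.08,0.006,0],0.09],
    [[0,0,8],[-0.112,0.008,0],0.09],
    [[0,0,8],[-0.112,0.008,0],0.09],
    [[0,0,8],[-0.112,0.008,0],0.09],
    [[0,0,8],[-0.112,0.008,0],0.09],
    [[0,0,8],[-0.112,0.008,0],0.09]
  ]
}}

```text
time_s: 35.05
tool_pos: [0.5045, -0.1778, 0.2734]
eef_rot: [[-0.001, 1.0, -0.0], [1.0, 0.001, 0.0], [0.0, -0.0, -1.0]]
ft_force: [-0.0, 0.5, -0.3]
opening: 0.957
gripper_force: 0.0
```

Run:
```python
from h import *
a=np.load("wrist1.npy",allow_pickle=True).item(); b=grab("wrist"); print(b["s"]["tool_pos"],b["s"]["time_s"])
for n,d in(("before",a),("after",b)):
    Q=pts(d).reshape(-1,3)
    for o,c,z0,z1,r in(("wide",(.481,-.067),.04,.088,.043),("cap",(.481,-.067),.115,.135,.043),("slim",(.493,-.143),.04,.1,.032)):
        q=Q[(np.hypot(Q[:,0]-c[0],Q[:,1]-c[1])<r)&(Q[:,2]>z0)&(Q[:,2]<z1)]; print(n,o,cv2.minAreaRect(np.float32(q[:,:2]*1000)))
v=np.hstack([cv2.resize(x["pixels"][30:190,190:330],(400,457)) for x in(a,b)]); cv2.imwrite("pics/cmp.png",v)
```

```text
[ 0.5045266  -0.17784861  0.27341596] 35.05
before wide ((480.10736083984375, -67.27777099609375), (56.52510070800781, 56.27223587036133), 8.010540962219238)
before cap ((480.1788635253906, -68.05673217773438), (46.8515625, 47.0233039855957), 29.490612030029297)
before slim ((493.015625, -145.3807830810547), (40.7789421081543, 41.34992218017578), 1.225547432899475)
after wide ((480.4809265136719, -67.18473815917969), (56.443119049072266, 56.555599212646484), 7.6073832511901855)
after cap ((480.7023010253906, -67.6867904663086), (46.10491180419922, 47.83678436279297), 0.008890840224921703)
after slim ((490.6097412109375, -145.36619567871094), (40.60701370239258, 41.60823440551758), 0.43493175506591797)
```

View pics/cmp.png

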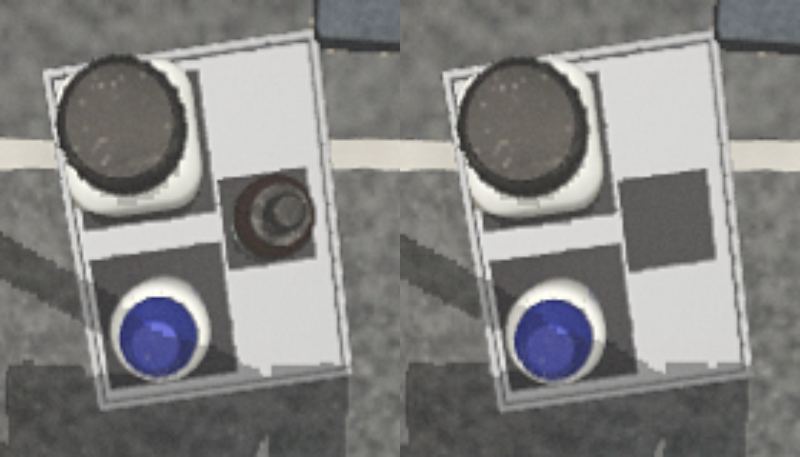

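The comparison shows both white bottles upright on their pads: the wide one (520,125) within 0.5 mm of its start and the slim one (555,330) within about 2.5 mm. That is the limit of the calibration, so I'm handing in.

```bash
python3 -c "
from bench import arm
print(arm.close_job())"
```

```text
the job is handed in; nothing more can be done
None
```

The job is handed in: the dropper bottle stands on the middle of the tile, the wide white bottle is back within about 0.5 mm of its start and the slim one within about 2.5 mm; once, the gripper body touched the funnel on the retort stand at about 6 N and was backed off.

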